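Gauge the blind bore of a heat sink

TASK

Take the depth gauge out of its blue rest and set it on the aluminium heat sink with its nose fully home in the bore. Push its rod gently down until it touches the bottom of the bore, leave gauge and rod like that, and then record the reading by sliding the red pointer on the post until its top is level with the top of the rod's orange knob. Leave the other things on the bench where they are.

Things in the scene. Friction and masses are not known exactly. Their poses are not given: they have to be found in the camera images.
- sink: aluminium finned heat sink bolted to a dark plate on the bench (fixed): top face 90 x 70 mm, 70 mm above the bench; origin at the bench under its centre, z up. Blue clamp blocks stand at both ends below the top face. In the middle of the top is a counterbore 21.5 mm across and 12 mm deep with a 1.8 mm chamfer, and below it the bore, 14 mm across. The bore is blind: its bottom lies somewhere between 18 and 36 mm below the top face, different each time and not known beforehand
- bore_mouth (a point): centre of the counterbore's mouth, level with the heat sink's top face; z up
- gauge_grip (a point): the loose depth gauge (0.3 kg, plus rod), at the middle of the place to grip: a black square sleeve 28 x 28 mm (sides along this point's x and y), spanning 30 mm below to 14 mm above this point. Below the sleeve is a steel foot 70 mm (x) by 34 mm (y) by 8 mm high, and under it a round nose 20 mm across, 8 mm long, chamfered. The rod with its knob stands up out of the sleeve, its top at most 56 mm above this point. z up
- gauge_seat (a point): centre of the underside of the gauge's foot, 38 mm below gauge_grip; the nose reaches 8 mm below it. Fully home, the foot lies flat on the heat sink's top face
- depth_rod: the gauge's rod, 8 mm thick, with an orange knob 18 mm across and 10 mm high on top; origin at the centre of the knob's top, z up. It slides straight down through the gauge by up to 32 mm against a steady drag of about 3 N and stays where it is left. Its tip is 100 mm below the knob's top, and at the start is still inside the nose. Pushing on the bottom of the bore with 5 to 10 N beyond the drag is ample; 20 N on the bottom spoils the gauge
- rest: blue plastic block 100 x 70 x 24 mm, fixed to the bench, in whose 25 mm hole the gauge's nose stands at the start; origin under its centre
- post: fixed marker post: dark base 90 x 90 x 12 mm with an upright steel bar 12 mm thick that ends 180 mm above the bench; origin under its centre, at the bench
- pointer (a joint): height of the red pointer on the post, m: at 0 its top is 110 mm above the bench, at 0.066 its top is 176 mm above the bench. It slides against about 2 N and stays where it is left
- pointer_top (a point): point on the top face of the red pointer, 55 mm out from the post's axis. The pointer is a red bar 10 mm thick (along this point's y) and 16 mm high (this point is on its top), running along this point's x from the grey collar on the post, out to 15 mm beyond this point (-x). Its free end can be pinched from above
- driver_grip (a point): bystander: yellow-handled screwdriver lying on the bench, about 20 mm thick; point on its handle
- board: bystander: green circuit board 110 x 75 x 9 mm lying flat; origin under its centre
- tape: bystander: yellow tape ring, 90 mm across, 24 mm high; origin under its centre
- jar: bystander: yellow jar with white cap, 60 mm across, 75 mm high; origin under its centre
- spare_sink: bystander: dark finned heat sink without a bore, 60 x 60 x 30 mm; origin under its centre
- meter: bystander: orange hand meter 150 x 80 x 35 mm lying flat; origin under its centre
- spacer0: bystander: brass spacer ring, 26 mm across, 20 mm high; origin under its centre
- spacer1: bystander: brass spacer ring like spacer0
There are look-alikes about, which are no part of the job. Of the things that look like the part that bears gauge_grip, the middle-sized one is meant.

How it is judged:
By the outcome, as a careful person would: the job done as asked, in the order asked, and still so for the second after the job is handed in, with the robot touching nothing.
It also fails if it takes over 64 s, if anything falls off the work surface, if the arm or the gripper's body presses on something with over 40 N, if the wrist force passes 120 N, or if a joint passes its speed limit or range.

ROBOT

A 6-joint arm with a two-finger parallel gripper is mounted at the origin on the work surface. World frame = base frame: x ahead of the robot, y to its left, z up, the work surface at z = 0. Lengths are in m, angles in rad, forces in N, time in s.
With the tool pointing down it reaches from about 0.2 to 0.875 m from the base axis. Payload 3.4 kg.
Tool frame: the origin (TCP) lies at the very end of the fingers, on their centre line; the grasp point (between the pads) lies 19 mm behind it (r.hold_point_z is the distance from the TCP to the grasp point, in m); z points along the fingers, y is the direction in which the jaws open and shut (so a half turn about z gives the same grasp; the last joint's range is limited). The gripper opens to 94 mm and grips with 3 to 60 N. Pads are 16 mm wide; open, the fingers measure 119 mm over their backs; the gripper's body (75 mm by 177 mm) begins 78 mm behind the grasp point.
Start: joints at [-1.416, 0.276, 1.505, -0, 1.361, -0.121], TCP at [0.157, -0.553, 0.205] pointing down, gripper open.
Joint ranges: [-2.89, 2.89], [-0.75, 2.08], [0.22, 2.7], [-1.18, 4.32], [0.11, 2.71], [-2.7, 2.7]. Speed limits (rad/s): [2.57, 2.57, 3.14, 3.14, 3.14, 3.14].

INTERFACE

Orientations are given as [roll, pitch, yaw] about the fixed x, y, z axes, in that order (R = Rz(yaw) Ry(pitch) Rx(roll)).
In Python, from rig import r, camera gives the robot as it stands.
- The arm moves only by the tool servo_tool, never from a script. Its argument "steps" is a list of rows, each an object of numbers: "x", "y", "z": the shift along the tool's x, y, z in cm; "ax", "ay", "az": the turn, a rotation vector about the tool's x, y, z in degrees; "hand": the opening, from 0 (shut) to 1 (fully open). A call has 1 to 20 rows; each row is the pose to reach, as a shift and turn from the pose measured when the call began, along the tool's axes at that moment; what a row does not reach only later rows make up. A row lasts 1/10 s, in which the tool goes at most 50 mm and 8.59 degrees, less where a joint would pass 70% of its speed; a pose out of reach is approached as far as the arm can. A call with a gripper value outside its range is refused whole. The fingers move at their own pace and stop on an object; "squeeze" is the grip in N (left out, the last holds). Time passes only in rows, so rows that repeat a pose let the fingers close. It gives the time, the measured TCP pose, the force and the opening at its end, in the units of the state.
- r.read_state(): the state, without advancing time (a new reading comes with each control period).
- camera(name): name is "scene" or "side" or "wrist"; returns a dict with "img" (400x640x3 uint8, red, green, blue), "camera_matrix" (3x3 intrinsics, pixels), "eye" and "attitude" of the camera in the world. Camera axes: x right, y up, looking along -z (the intrinsics and any distortion apply to the point x, -y, -z); pixel columns grow to the right and rows downward; lengths in m; the calibration is good to about 2 mm. A picture is of the moment at which its call begins. There is no depth.
- r.close_job(): hands the job in, once; it reports no verdict.
The state is a dict: "time": time; "joint_pos": joint angles; "dq": joint speeds; "effort": joint torques, N m; "tool_pos": TCP position; "ee_rot": TCP orientation; "ft_force": force on the tool from outside, world axes, zero at the start; "moment": the same for the moment, N m; "gripper_width": opening from 0.0 (shut) to 1.0 (fully open).
Only numpy, scipy, OpenCV 4.12 (cv2) and the standard library are available. Lean on these libraries where they do the work, as an engineer would, in place of code of your own. Each camera call takes 0.05 s, during which the arm holds its last target. There are 200 camera calls.

## Working session

There is one attempt and no reset: what is moved stays moved. The work goes in short steps, Python scripts to look and compute and a tool call to move; the robot and the scene stay as the last step left them, time stands still between calls to the robot, and variables do not carry over. Pictures are saved under pics/ and viewed, about 8 in all and at most 12, crops included, and the job is handed in when it is done.

Besides the shell and the picture viewer there is one more tool, called after "Call:" as name(argument=value, ...) on one line, values as JSON. servo_tool: Moves the arm, as the interface text tells. Its arguments: {"type":"object","properties":{"steps":{"type":"array","items":{"type":"object","properties":{"x":{"type":"number"},"y":{"type":"number"},"z":{"type":"number"},"ax":{"type":"number"},"ay":{"type":"number"},"az":{"type":"number"},"hand":{"type":"number"}}}},"squeeze":{"type":"number"}},"required":["steps"]}

```bash
mkdir -p pics; ls; python3 - <<'E'
from rig import r,camera
import cv2,numpy as np
for n in ("scene","side","wrist"):
    c=camera(n); cv2.imwrite(f"pics/{n}0.png",c["img"][:,:,::-1]); np.savez(f"{n}0.npz",**c)
    print(n,{k:np.round(v,4).tolist() if not isinstance(v,str) else v for k,v in c.items() if k!="img"})
print(r.read_state(), r.hold_point_z)
E
```

```text
pics
scene {'camera_matrix': [[397.4682, 0.0, 317.3731], [0.0, 397.4682, 195.0464], [0.0, 0.0, 1.0]], 'eye': [1.0106, -0.5263, 0.7417], 'attitude': [0.8141, 0.0065, 0.6744]}
side {'camera_matrix': [[401.6947, 0.0, 319.5278], [0.0, 401.6947, 202.7521], [0.0, 0.0, 1.0]], 'eye': [0.2146, 0.7891, 0.6348], 'attitude': [1.0118, 0.0143, -2.7217]}
wrist {'camera_matrix': [[333.8234, 0.0, 317.6341], [0.0, 333.8234, 202.6394], [0.0, 0.0, 1.0]], 'eye': [0.2237, -0.5352, 0.3849], 'attitude': [-0.2397, 0.0018, -1.2953]}
{'time': 0.15, 'joint_pos': array([-1.41597518e+00,  2.76435342e-01,  1.50577258e+00,  2.62541767e-05,
        1.36069755e+00, -1.20972162e-01]), 'dq': array([-0.00045499, -0.00147833, -0.00160135, -0.00012383, -0.00081521,
        0.00131445]), 'effort': array([ 1.47972121e-03, -4.04923975e+01, -2.37432289e+01,  7.01963436e-02,
        3.14829138e-02, -9.03961927e-05]), 'tool_pos': array([ 0.15653751, -0.55287476,  0.20483945]), 'ee_rot': array([-3.14029253e+00, -1.83909239e-04,  2.75787693e-01]), 'ft_force': array([ 0.73543197, -0.51572689, -0.03754667]), 'moment': array([-0.03001495,  0.04033667, -0.01997946]), 'gripper_width': 1.0018931247279053} 0.0188
```

View pics/scene0.png

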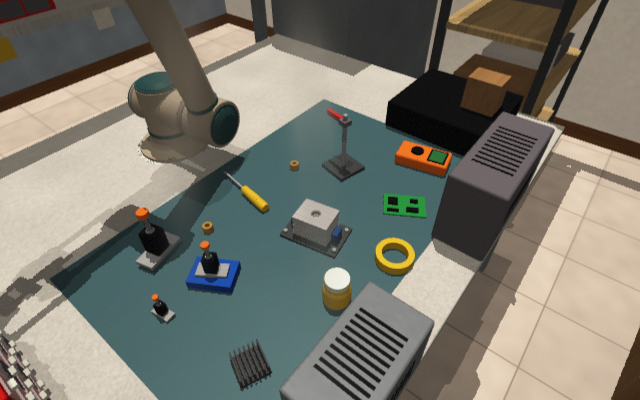

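View pics/side0.png

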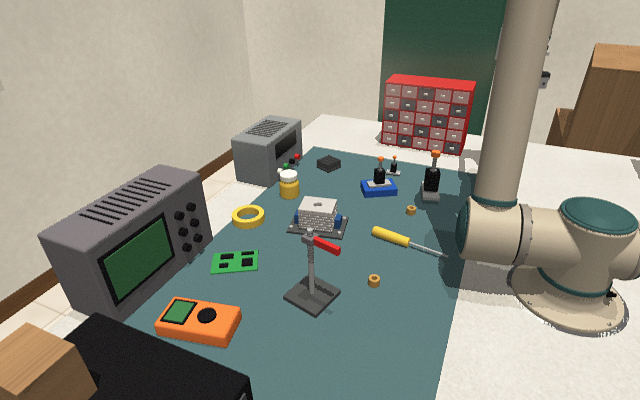

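Gauge candidates in the scene view: large (152,240), middle one in the blue rest (210,262), small (162,308). The one in the rest is the middle-sized and fits the description. I'll confirm this with enlarged crops.

```bash
cat > h.py <<'E'
import numpy as np,cv2
from scipy.spatial.transform import Rotation as Ro
def load(n): return dict(np.load(n+".npz"))
def snap(n,name):
    from rig import camera
    c=camera(n); np.savez(name+".npz",**c); cv2.imwrite(f"pics/{name}.png",c["img"][:,:,::-1]); return c
def ray(c,u,v):
    K=c["camera_matrix"]; d=np.array([(u-K[0,2])/K[0,0],-(v-K[1,2])/K[1,1],-1.])
    return c["eye"],Ro.from_euler("xyz",c["attitude"]).apply(d)
def onz(c,u,v,z):
    e,d=ray(c,u,v); return e+d*(z-e[2])/d[2]
def proj(c,p):
    q=Ro.from_euler("xyz",c["attitude"]).inv().apply(np.asarray(p)-c["eye"]);K=c["camera_matrix"]
    return np.array([K[0,2]-K[0,0]*q[0]/q[2],K[1,2]+K[1,1]*q[1]/q[2]])
def tri(c1,p1,c2,p2):
    e1,d1=ray(c1,*p1);e2,d2=ray(c2,*p2)
    s,t=np.linalg.lstsq(np.c_[d1,-d2],e2-e1,rcond=None)[0]
    a,b=e1+s*d1,e2+t*d2; return (a+b)/2,np.linalg.norm(a-b)
def mask(c,lo,hi):
    return cv2.inRange(cv2.cvtColor(c["img"],cv2.COLOR_RGB2HSV),lo,hi)
def blobs(m,amin=10):
    n,l,s,ce=cv2.connectedComponentsWithStats(m); return [(np.round(ce[i],1).tolist(),s[i].tolist()) for i in range(1,n) if s[i][4]>=amin]
E
python3 - <<'E'
from h import *
S,D,W=load("scene0"),load("side0"),load("wrist0")
def crop(c,x,y,w,h,s): return cv2.resize(c["img"][y:y+h,x:x+w,::-1],(w*s,h*s),interpolation=cv2.INTER_CUBIC)
a=np.hstack([crop(S,120,190,133,100,3),crop(S,270,190,100,75,4)[:300]])
b=np.hstack([crop(S,300,100,100,75,4)[:300,:399],crop(D,270,190,100,75,4)[:300]])
m=min(a.shape[1],b.shape[1]);cv2.imwrite("pics/c1.png",np.vstack([a[:,:m],b[:,:m]]))
for c,n in ((S,"scene"),(D,"side"),(W,"wrist")):
    print(n,"orange",blobs(mask(c,(5,180,150),(13,255,255))),"red",blobs(mask(c,(0,170,80),(4,255,255)),15),"blue",blobs(mask(c,(108,150,50),(125,255,255)),20))
E
```

```text
scene orange [([419.5, 154.3], [396, 141, 56, 28, 528]), ([141.3, 211.6], [136, 208, 12, 8, 76]), ([204.0, 244.2], [200, 241, 9, 7, 45]), ([154.4, 296.8], [152, 295, 6, 5, 25])] red [([51.9, 4.2], [49, 0, 7, 10, 33]), ([16.6, 18.0], [10, 16, 15, 5, 16]), ([335.7, 113.7], [329, 109, 14, 9, 33]), ([2.7, 393.5], [0, 384, 9, 16, 85])] blue [([337.8, 229.7], [335, 227, 6, 6, 20]), ([214.3, 277.9], [186, 256, 55, 37, 948])]
side orange [([435.8, 151.9], [432, 150, 9, 4, 16]), ([380.4, 158.4], [378, 157, 5, 4, 16]), ([199.7, 325.6], [154, 297, 87, 50, 1734])] red [([446.2, 95.6], [397, 75, 79, 81, 1120]), ([430.3, 126.2], [425, 101, 16, 50, 85]), ([398.0, 125.9], [396, 111, 6, 28, 39]), ([412.7, 132.5], [411, 117, 5, 31, 44]), ([382.1, 139.3], [381, 134, 5, 10, 15]), ([399.2, 144.5], [395, 140, 12, 7, 17]), ([296.7, 155.9], [294, 154, 6, 5, 24]), ([326.5, 245.5], [314, 237, 26, 19, 238])] blue [([378.3, 189.7], [361, 178, 37, 20, 399])]
wrist orange [] red [([560.3, 48.7], [430, 0, 210, 102, 11320])] blue []
```

View pics/c1.png

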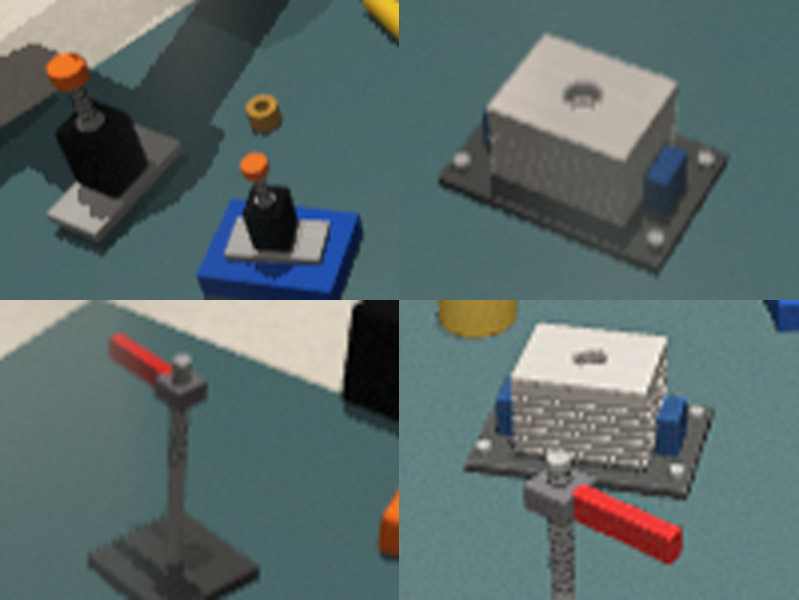

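View pics/wrist0.png

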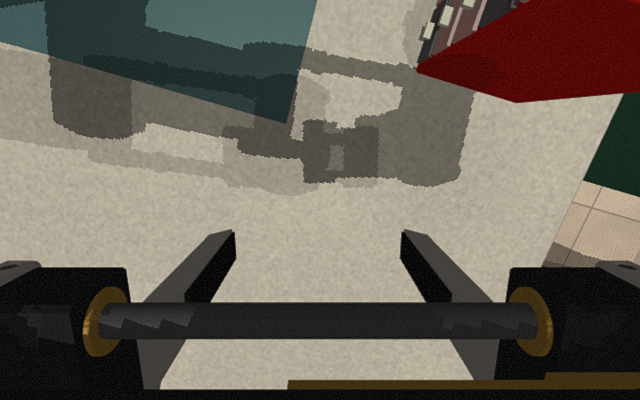

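The crops show three gauges; the one in the blue rest at scene (210,262) is the middle-sized, so it's the one meant. The bore is at scene (316,213), and the red pointer runs from about (342,119) to (329,110). The wrist view shows only bench.

```bash
python3 - <<'E'
from h import *
S,D=load("scene0"),load("side0")
np.set_printoptions(precision=4,suppress=True)
print("knob",tri(S,(204,244.2),D,(380.4,158.4)))
f=lambda x,y:(120+x/3,190+y/3)
c=[onz(S,*f(*p),.032) for p in ((238,220),(330,222),(322,262),(228,255))]; print("foot",np.array(c)[:,:2], np.mean(c,0))
print("foot yaw",[np.degrees(np.arctan2(*(c[j]-c[i])[1::-1])) for i,j in ((0,1),(3,2),(0,3),(1,2))])
r=[onz(S,*f(*p),.024) for p in ((232,200),(362,214),(335,300),(200,275))]; print("rest top",np.mean(r,0)[:2],[np.degrees(np.arctan2(*(r[j]-r[i])[1::-1])) for i,j in ((0,1),(0,3))])
g=lambda x,y:(270+(x-399)/4,190+y/4)
k=[onz(S,*g(*p),.07) for p in ((545,33),(677,85),(630,158),(489,108))]; print("sink",np.array(k)[:,:2],np.mean(k,0),"bore",onz(S,*g(583,94),.07))
print("sink yaw",[np.degrees(np.arctan2(*(k[j]-k[i])[1::-1])) for i,j in ((0,1),(3,2),(0,3),(1,2))])
h=lambda x,y:(300+x/4,100+(y-300)/4)
d=lambda x,y:(270+(x-399)/4,190+(y-300)/4)
print("ptr end bottom",tri(S,h(112,352),D,d(672,562)),"end top",tri(S,h(115,337),D,d(680,535)))
print("post top",tri(S,h(183,360),D,d(559,458)))
print("collar top centre",tri(S,h(180,382),D,d(557,490)))
b=[onz(S,*h(*p),.012) for p in ((88,558),(178,512),(258,572),(170,600))];print("base",np.mean(b,0),np.array(b)[:,:2])
E
```

```text
knob (array([ 0.4979, -0.2661,  0.1115]), np.float64(0.0034562690439881665))
foot [[ 0.4702 -0.2747]
 [ 0.5247 -0.2338]
 [ 0.5465 -0.2613]
 [ 0.4891 -0.2991]] [ 0.5076 -0.2672  0.032 ]
foot yaw [np.float64(36.841360802747445), np.float64(33.382719666705114), np.float64(-52.272455013542384), np.float64(-51.51347652680974)]
rest top [ 0.508  -0.2669] [np.float64(30.921195497165915), np.float64(-58.3032592252254)]
sink [[ 0.5493  0.0013]
 [ 0.6388  0.0154]
 [ 0.652  -0.0473]
 [ 0.564  -0.0673]] [ 0.601  -0.0245  0.07  ] bore [ 0.5999 -0.0246  0.07  ]
sink yaw [np.float64(8.99496131836143), np.float64(12.850609940275602), np.float64(-77.87391023827661), np.float64(-78.05776195705536)]
ptr end bottom (array([0.4298, 0.2399, 0.1483]), np.float64(0.0019447850916814895)) end top (array([0.4299, 0.238 , 0.162 ]), np.float64(0.008108835840407001))
post top (array([0.4986, 0.2225, 0.1772]), np.float64(0.006685177906938879))
collar top centre (array([0.498 , 0.2237, 0.1592]), np.float64(0.0037031216495872605))
base [0.504  0.2206 0.012 ] [[0.4541 0.1838]
 [0.4734 0.2688]
 [0.5601 0.2469]
 [0.5286 0.1827]]
```

Call:
servo_tool(steps=[{"x": 4,"y": -2,"z": -4},{"x": 10,"y": -4.5,"z": -5,"az": -5},{"x": 15,"y": -6.5,"z": -5,"az": -8},{"x": 20,"y": -9,"z": -5,"az": -11},{"x": 25,"y": -11,"z": -5,"az": -14},{"x": 30,"y": -13,"z": -5,"az": -17},{"x": 35,"y": -15,"z": -4,"az": -19},{"x": 39,"y": -17,"z": -3,"az": -19},{"x": 41.2,"y": -18.1,"z": -2,"az": -19},{"x": 41.2,"y": -18.1,"z": -2,"az": -19},{"x": 41.2,"y": -18.1,"z": -2,"az": -19},{"x": 41.2,"y": -18.1,"z": -2,"az": -19}])

```text
validation failed for argument at $.st...
```

```bash
python3 - <<'E'
from h import *
from rig import r
c=snap("wrist","w1"); s=r.read_state(); print(s["time"],s["tool_pos"],s["ee_rot"],s["ft_force"])
print(blobs(mask(c,(5,180,150),(13,255,255))),blobs(mask(c,(108,150,50),(125,255,255)),50))
for p in ((.504,-.267,.11),(.504,-.267,.062)): print(proj(c,p))
E
```

```text
0.2 [ 0.15655533 -0.55296367  0.2049563 ] [-3.14057812e+00 -1.22975074e-04  2.75869923e-01] [-0.20349645  0.28300577 -0.04434721]
[] []
[  -7.91366204 -511.9088203 ]
[  57.42977203 -385.07127629]
```

View pics/w1.png

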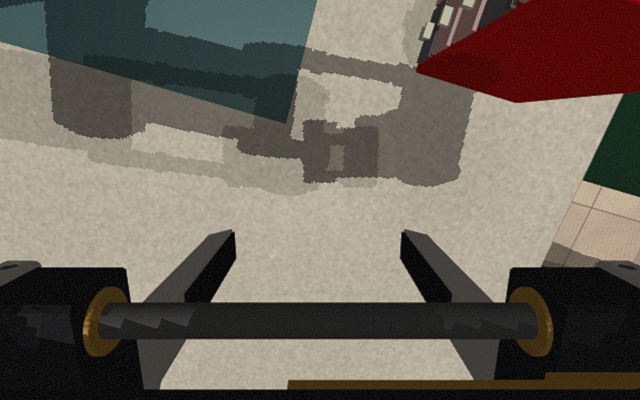

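The move was refused by the validator, so the arm hasn't moved and the wrist view is unchanged. I'll retry with every field given.

Call:
servo_tool(steps=[{"x": 4.0,"y": -2.0,"z": -4.0,"ax": 0,"ay": 0,"az": 0,"hand": 1.0}])

```text
time: 0.3
tool_pos: [0.1815, -0.5274, 0.2341]
ee_rot: [-3.132, 0.001, 0.272]
ft_force: [0.8, 0.8, 0.2]
gripper_width: 0.999
```

Call:
servo_tool(steps=[{"x": 5,"y": -2,"z": -1,"ax": 0,"ay": 0,"az": -3,"hand": 1},{"x": 10,"y": -4,"z": -1,"ax": 0,"ay": 0,"az": -6,"hand": 1},{"x": 15,"y": -6.5,"z": -1,"ax": 0,"ay": 0,"az": -9,"hand": 1},{"x": 20,"y": -8.5,"z": -1,"ax": 0,"ay": 0,"az": -12,"hand": 1},{"x": 25,"y": -10.7,"z": -1,"ax": 0,"ay": 0,"az": -15,"hand": 1},{"x": 30,"y": -12.9,"z": 0,"ax": 0,"ay": 0,"az": -18,"hand": 1},{"x": 35,"y": -15,"z": 0.5,"ax": 0,"ay": 0,"az": -19.4,"hand": 1},{"x": 38.1,"y": -16.4,"z": 0.9,"ax": 0,"ay": 0,"az": -19.4,"hand": 1},{"x": 38.1,"y": -16.4,"z": 0.9,"ax": 0,"ay": 0,"az": -19.4,"hand": 1},{"x": 38.1,"y": -16.4,"z": 0.9,"ax": 0,"ay": 0,"az": -19.4,"hand": 1},{"x": 38.1,"y": -16.4,"z": 0.9,"ax": 0,"ay": 0,"az": -19.4,"hand": 1},{"x": 38.1,"y": -16.4,"z": 0.9,"ax": 0,"ay": 0,"az": -19.4,"hand": 1}])

```text
time: 1.5
tool_pos: [0.5033, -0.2685, 0.2264]
ee_rot: [-3.132, -0.001, 0.608]
ft_force: [0.6, -0.3, -0.2]
gripper_width: 1.002
```

```bash
python3 - <<'E'
from h import *
from rig import r
c=snap("wrist","w2"); s=r.read_state(); print(s["time"],s["tool_pos"],s["ee_rot"],s["ft_force"])
print(blobs(mask(c,(5,180,150),(13,255,255))),blobs(mask(c,(108,150,50),(125,255,255)),50))
for p in ((.504,-.267,.11),(.504,-.267,.062)): print(proj(c,p))
E
```

```text
1.55 [ 0.50335056 -0.26856574  0.22647196] [-3.13238695e+00 -1.44538064e-03  6.07905889e-01] [0.37245778 0.15833885 0.33591209]
[([314.1, 202.7], [305, 194, 19, 18, 173]), ([265.1, 360.5], [263, 356, 4, 10, 10])] [([315.7, 179.9], [284, 138, 67, 89, 2935])]
[316.5236457  197.61208355]
[317.10832485 187.48477694]
```

View pics/w2.png

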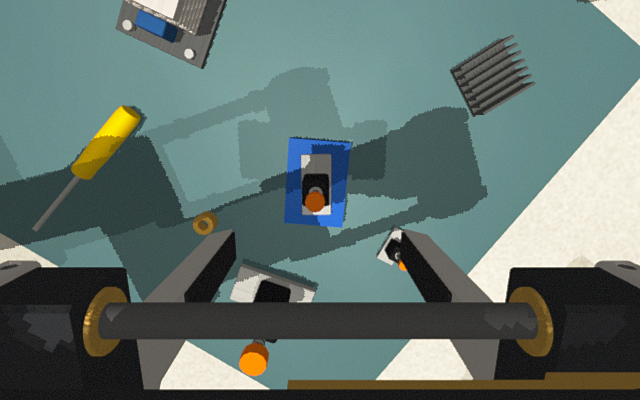

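Wrist view: the gauge's foot spans x 302–330, y 154–214, square to the image, with the knob at (314,203). The jaws are therefore aligned. Next I'll compute its position.

```bash
python3 - <<'E'
from h import *
np.set_printoptions(precision=4,suppress=True)
c=load("w2");S=load("scene0");D=load("side0")
print("knob",onz(c,314.1,202.7,.107),tri(c,(314.1,202.7),S,(204,244.2)),tri(c,(314.1,202.7),D,(380.4,158.4)))
k=[onz(c,*p,.032) for p in ((302,154),(331,154),(330,214.5),(302,214.5))];print(np.mean(k,0),np.array(k)[:,:2])
g=cv2.cvtColor(c["img"],cv2.COLOR_RGB2HSV)[140:230,280:355]
m=((g[...,1]<60)&(g[...,2]>60)).astype(np.uint8)
cn=max(cv2.findContours(m,0,2)[0],key=cv2.contourArea);print(cv2.minAreaRect(cn+[280,140]),cv2.boundingRect(cn+[280,140]))
# tool axis angle in image: project tool pts
for p in ((0,0),(.05,0)):
    y=.608;q=np.array([.5033+p[0]*np.cos(y),-.2685+p[0]*np.sin(y),.032]);print(proj(c,q))
E
```

```text
knob [ 0.4982 -0.2683  0.107 ] (array([ 0.5001, -0.2668,  0.1127]), np.float64(0.0020034457237330934)) (array([ 0.498 , -0.2682,  0.1112]), np.float64(0.002160379809011814))
[ 0.5009 -0.2676  0.032 ] [[ 0.5206 -0.2345]
 [ 0.5391 -0.2611]
 [ 0.4813 -0.3007]
 [ 0.4626 -0.2739]]
((315.5, 184.0), (60.0, 29.0), 90.0) (301, 154, 30, 61)
[318.1307 183.6577]
[318.1487 139.0361]
```

Call:
servo_tool(steps=[{"x": -0.2,"y": -0.2,"z": 2.5,"ax": -0.5,"ay": 0,"az": 0,"hand": 1},{"x": -0.2,"y": -0.15,"z": 6,"ax": -0.5,"ay": 0,"az": 0,"hand": 1},{"x": -0.2,"y": -0.1,"z": 10,"ax": -0.5,"ay": 0,"az": 0,"hand": 1},{"x": -0.2,"y": -0.1,"z": 14,"ax": -0.5,"ay": 0,"az": 0,"hand": 1},{"x": -0.2,"y": -0.1,"z": 17,"ax": -0.5,"ay": 0,"az": 0,"hand": 1},{"x": -0.2,"y": -0.1,"z": 18.3,"ax": -0.5,"ay": 0,"az": 0,"hand": 1},{"x": -0.2,"y": -0.1,"z": 18.3,"ax": -0.5,"ay": 0,"az": 0,"hand": 1},{"x": -0.2,"y": -0.1,"z": 18.3,"ax": -0.5,"ay": 0,"az": 0,"hand": 1},{"x": -0.2,"y": -0.1,"z": 18.3,"ax": -0.5,"ay": 0,"az": 0,"hand": 1}])

```text
time: 2.45
tool_pos: [0.5016, -0.2686, 0.0454]
ee_rot: [3.138, -0.003, 0.607]
ft_force: [1.2, 0.2, -0.6]
gripper_width: 0.997
```

Close with a firm squeeze.

Call:
servo_tool(squeeze=30, steps=[{"x": 0,"y": 0,"z": 0.1,"ax": 0,"ay": 0,"az": 0,"hand": 0.5},{"x": 0,"y": 0,"z": 0.1,"ax": 0,"ay": 0,"az": 0,"hand": 0},{"x": 0,"y": 0,"z": 0.1,"ax": 0,"ay": 0,"az": 0,"hand": 0},{"x": 0,"y": 0,"z": 0.1,"ax": 0,"ay": 0,"az": 0,"hand": 0},{"x": 0,"y": 0,"z": 0.1,"ax": 0,"ay": 0,"az": 0,"hand": 0},{"x": 0,"y": 0,"z": 0.1,"ax": 0,"ay": 0,"az": 0,"hand": 0},{"x": 0,"y": 0,"z": 0.1,"ax": 0,"ay": 0,"az": 0,"hand": 0},{"x": 0,"y": 0,"z": 0.1,"ax": 0,"ay": 0,"az": 0,"hand": 0},{"x": 0,"y": 0,"z": 0.1,"ax": 0,"ay": 0,"az": 0,"hand": 0},{"x": 0,"y": 0,"z": 0.1,"ax": 0,"ay": 0,"az": 0,"hand": 0}])

```text
time: 3.45
tool_pos: [0.5004, -0.267, 0.0442]
ee_rot: [-3.141, -0.002, 0.607]
ft_force: [-2.1, 4.4, 3.6]
gripper_width: 0.296
```

Call:
servo_tool(steps=[{"x": 0,"y": 0,"z": -0.5,"ax": 0,"ay": 0,"az": 0,"hand": 0},{"x": 0,"y": 0,"z": -2,"ax": 0,"ay": 0,"az": 0,"hand": 0},{"x": 0,"y": 0,"z": -5,"ax": 0,"ay": 0,"az": 0,"hand": 0},{"x": 0,"y": 0,"z": -9,"ax": 0,"ay": 0,"az": 0,"hand": 0},{"x": 0,"y": 0,"z": -13,"ax": 0,"ay": 0,"az": 0,"hand": 0},{"x": 1,"y": -1,"z": -15.5,"ax": 0,"ay": 0,"az": 2,"hand": 0},{"x": 3,"y": -3,"z": -15.5,"ax": 0,"ay": 0,"az": 5,"hand": 0},{"x": 6,"y": -6,"z": -15.5,"ax": 0,"ay": 0,"az": 10,"hand": 0},{"x": 9,"y": -9,"z": -15.5,"ax": 0,"ay": 0,"az": 15,"hand": 0},{"x": 12,"y": -12,"z": -15.5,"ax": 0,"ay": 0,"az": 19,"hand": 0},{"x": 15,"y": -15,"z": -15.5,"ax": 0,"ay": 0,"az": 22,"hand": 0},{"x": 16.5,"y": -16.6,"z": -15.5,"ax": 0,"ay": 0,"az": 23.3,"hand": 0},{"x": 16.5,"y": -16.6,"z": -15.5,"ax": 0,"ay": 0,"az": 23.3,"hand": 0},{"x": 16.5,"y": -16.6,"z": -15.5,"ax": 0,"ay": 0,"az": 23.3,"hand": 0},{"x": 16.5,"y": -16.6,"z": -15.5,"ax": 0,"ay": 0,"az": 23.3,"hand": 0},{"x": 16.5,"y": -16.6,"z": -15.5,"ax": 0,"ay": 0,"az": 23.3,"hand": 0}])

```text
time: 5.05
tool_pos: [0.5409, -0.038, 0.1995]
ee_rot: [-3.141, -0.002, 0.199]
ft_force: [0.0, -0.7, -4.8]
gripper_width: 0.299
```

```bash
python3 - <<'E'
from h import *
from rig import r
c=snap("wrist","w3"); s=r.read_state(); print(s["time"],s["tool_pos"],s["ee_rot"],s["ft_force"],s["gripper_width"])
print(proj(c,(.6,-.0246,.07)))
E
```

```text
5.1 [ 0.54095174 -0.03793507  0.19958167] [-3.14040693e+00 -1.88895171e-03  1.99017972e-01] [-0.08209315 -0.3656195  -4.6152233 ] 0.2949617821718344
[315.10362449 131.45631669]
```

View pics/w3.png

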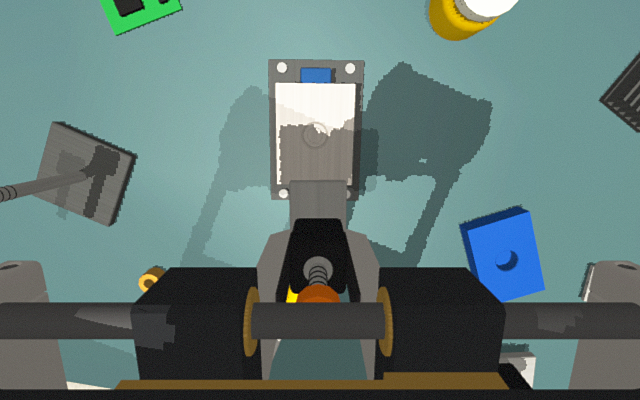

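```bash
python3 - <<'E'
from h import *
np.set_printoptions(precision=4,suppress=True)
c=load("w3");g=cv2.cvtColor(c["img"],cv2.COLOR_RGB2GRAY)
x,y,w,h=295,112,42,44
cv2.imwrite("pics/c3.png",np.hstack([cv2.resize(g[y:y+h,x:x+w],None,fx=9,fy=9,interpolation=cv2.INTER_CUBIC),cv2.resize(g[165:209,282:324+34],None,fx=5,fy=9,interpolation=cv2.INTER_CUBIC)]))
print(cv2.HoughCircles(cv2.resize(g[y:y+h,x:x+w],None,fx=4,fy=4,interpolation=cv2.INTER_CUBIC),cv2.HOUGH_GRADIENT_ALT,1.5,5,param1=60,param2=.5,minRadius=24,maxRadius=64))
for s in (0.01075,.01255):
    a=np.linspace(0,6.28,8)[:-1];p=np.array([proj(c,(.6+s*np.cos(t),-.0246+s*np.sin(t),.07)) for t in a]);print(np.ptp(p,0))
yw=.199;T=np.array([.54095,-.03794])
for u,v in ((290.5,181),(346,181)):
    q=onz(c,u,v,.1887)[:2]-T;print("foot front edge in tool",q@[np.cos(yw),np.sin(yw)],q@[np.sin(yw),-np.cos(yw)])
E
```

```text
[[[ 81.      93.      54.0895]
  [ 81.      93.      45.6831]
  [ 81.      79.5     39.3807]
  [ 79.5    103.5     44.3021]
  [ 79.5    103.5     36.3923]]]
[22.5864 23.5953]
[26.3606 27.5473]
foot front edge in tool 0.03573407930488944 -0.014696526014632328
foot front edge in tool 0.035737322534791394 0.01749307731690091
```

View pics/c3.png

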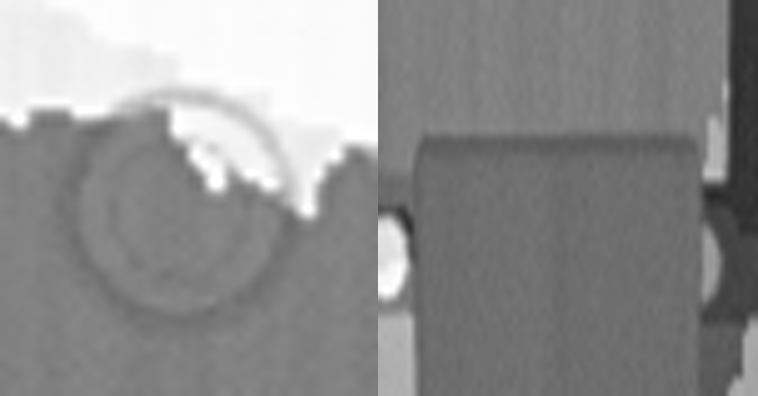

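The crop shows the counterbore centred at about (315.0,134.4), the foot's edges at x 289–346, and its front edge at row 180.6.

```bash
python3 - <<'E'
from h import *
np.set_printoptions(precision=4,suppress=True)
c=load("w3");yw=.199;T=np.array([.54095,-.03794])
f=lambda q:np.array([q@[np.cos(yw),np.sin(yw)],q@[np.sin(yw),-np.cos(yw)]])
b=onz(c,315.0,134.4,.07)[:2];print("bore",b,f(b-T))
# sink rough yaw from white top/side edges
for p in ((276,84),(277,180),(356,84)): print(f(onz(c,*p,.07)[:2]-T))
E
```

```text
bore [ 0.5974 -0.025 ] [ 0.0579 -0.0015]
[ 0.1014 -0.0357]
[ 0.0159 -0.0373]
[0.1013 0.0346]
```

Call:
servo_tool(steps=[{"x": 2,"y": -0.1,"z": 0,"ax": 0,"ay": 0,"az": 0,"hand": 0},{"x": 4.5,"y": -0.2,"z": 1,"ax": 0,"ay": 0,"az": 0,"hand": 0},{"x": 5.7,"y": -0.2,"z": 4,"ax": 0,"ay": 0,"az": 0,"hand": 0},{"x": 5.7,"y": -0.2,"z": 7,"ax": 0,"ay": 0,"az": 0,"hand": 0},{"x": 5.7,"y": -0.2,"z": 8.5,"ax": 0,"ay": 0,"az": 0,"hand": 0},{"x": 5.7,"y": -0.2,"z": 9.3,"ax": 0,"ay": 0,"az": 0,"hand": 0},{"x": 5.7,"y": -0.2,"z": 9.3,"ax": 0,"ay": 0,"az": 0,"hand": 0},{"x": 5.7,"y": -0.2,"z": 9.3,"ax": 0,"ay": 0,"az": 0,"hand": 0},{"x": 5.7,"y": -0.2,"z": 9.3,"ax": 0,"ay": 0,"az": 0,"hand": 0},{"x": 5.7,"y": -0.2,"z": 9.3,"ax": 0,"ay": 0,"az": 0,"hand": 0}])

```text
time: 6.1
tool_pos: [0.5973, -0.0248, 0.1079]
ee_rot: [-3.141, -0.004, 0.199]
ft_force: [0.2, 0.0, -5.4]
gripper_width: 0.295
```

Call:
servo_tool(steps=[{"x": 0,"y": 0,"z": 0.5,"ax": 0,"ay": -0.2,"az": 0,"hand": 0},{"x": 0,"y": 0,"z": 0.8,"ax": 0,"ay": -0.2,"az": 0,"hand": 0},{"x": 0,"y": 0,"z": 1.0,"ax": 0,"ay": -0.2,"az": 0,"hand": 0},{"x": 0,"y": 0,"z": 1.1,"ax": 0,"ay": -0.2,"az": 0,"hand": 0},{"x": 0,"y": 0,"z": 1.2,"ax": 0,"ay": -0.2,"az": 0,"hand": 0},{"x": 0,"y": 0,"z": 1.3,"ax": 0,"ay": -0.2,"az": 0,"hand": 0},{"x": 0,"y": 0,"z": 1.3,"ax": 0,"ay": -0.2,"az": 0,"hand": 0}])

```text
time: 6.8
tool_pos: [0.5968, -0.0244, 0.0946]
ee_rot: [-3.14, 0.0, 0.199]
ft_force: [-0.8, 0.7, -5.3]
gripper_width: 0.299
```

No contact force, and the nose is about 3.5 mm in. Continuing down.

Call:
servo_tool(steps=[{"x": 0,"y": 0,"z": 0.1,"ax": 0,"ay": 0,"az": 0,"hand": 0},{"x": 0,"y": 0,"z": 0.2,"ax": 0,"ay": 0,"az": 0,"hand": 0},{"x": 0,"y": 0,"z": 0.3,"ax": 0,"ay": 0,"az": 0,"hand": 0},{"x": 0,"y": 0,"z": 0.4,"ax": 0,"ay": 0,"az": 0,"hand": 0},{"x": 0,"y": 0,"z": 0.4,"ax": 0,"ay": 0,"az": 0,"hand": 0}])

```text
time: 7.3
tool_pos: [0.5967, -0.0244, 0.0904]
ee_rot: [-3.14, 0.001, 0.199]
ft_force: [-0.1, 1.0, -4.3]
gripper_width: 0.294
```

Call:
servo_tool(steps=[{"x": 0,"y": 0,"z": 0.05,"ax": 0,"ay": 0,"az": 0,"hand": 0},{"x": 0,"y": 0,"z": 0.1,"ax": 0,"ay": 0,"az": 0,"hand": 0},{"x": 0,"y": 0,"z": 0.1,"ax": 0,"ay": 0,"az": 0,"hand": 0}])

```text
time: 7.6
tool_pos: [0.5967, -0.0244, 0.0902]
ee_rot: [-3.14, 0.0, 0.199]
ft_force: [-2.9, 1.3, 2.5]
gripper_width: 0.297
```

Seated: it stopped at z = 0.0902, as predicted for fully home, with about 8 N of push. Release and rise.

Call:
servo_tool(steps=[{"x": 0,"y": 0,"z": 0,"ax": 0,"ay": 0,"az": 0,"hand": 0.6},{"x": 0,"y": 0,"z": 0,"ax": 0,"ay": 0,"az": 0,"hand": 1},{"x": 0,"y": 0,"z": 0,"ax": 0,"ay": 0,"az": 0,"hand": 1},{"x": 0,"y": 0,"z": 0,"ax": 0,"ay": 0,"az": 0,"hand": 1},{"x": 0,"y": 0,"z": 0,"ax": 0,"ay": 0,"az": 0,"hand": 1},{"x": 0,"y": 0,"z": -2,"ax": 0,"ay": 0,"az": 0,"hand": 1},{"x": 0,"y": 0,"z": -5,"ax": 0,"ay": 0,"az": 0,"hand": 1},{"x": 0,"y": 0,"z": -8,"ax": 0,"ay": 0,"az": 0,"hand": 1},{"x": 0,"y": 0,"z": -9.5,"ax": 0,"ay": 0,"az": 0,"hand": 1},{"x": 0,"y": 0,"z": -9.5,"ax": 0,"ay": 0,"az": 0,"hand": 0},{"x": 0,"y": 0,"z": -9.5,"ax": 0,"ay": 0,"az": 0,"hand": 0},{"x": 0,"y": 0,"z": -9.5,"ax": 0,"ay": 0,"az": 0,"hand": 0},{"x": 0,"y": 0,"z": -9.5,"ax": 0,"ay": 0,"az": 0,"hand": 0},{"x": 0,"y": 0,"z": -9.5,"ax": 0,"ay": 0,"az": 0,"hand": 0},{"x": 0,"y": 0,"z": -9.5,"ax": 0,"ay": 0,"az": 0,"hand": 0},{"x": 0,"y": 0,"z": -9.5,"ax": 0,"ay": 0,"az": 0,"hand": 0}])

```text
time: 9.2
tool_pos: [0.5966, -0.0245, 0.185]
ee_rot: [-3.14, 0.001, 0.199]
ft_force: [0.4, -0.3, 0.4]
gripper_width: 0.441
```

```bash
python3 - <<'E'
from h import *
from rig import r
S=snap("scene","s4");D=snap("side","d4");W=snap("wrist","w4"); s=r.read_state(); print(s["time"],s["tool_pos"],s["ee_rot"],s["ft_force"],s["gripper_width"])
for c in (S,D,W): print(blobs(mask(c,(5,180,150),(13,255,255)),8))
def crop(c,x,y,w,h,s): return cv2.resize(c["img"][y:y+h,x:x+w,::-1],(w*s,h*s),interpolation=cv2.INTER_CUBIC)
cv2.imwrite("pics/c4.png",np.hstack([crop(S,270,160,100,100,4),crop(D,270,160,100,100,4)]))
E
```

```text
9.35 [ 0.5967245  -0.02448422  0.18522023] [-3.14045479e+00  3.50793758e-04  1.98895977e-01] [-0.80534825 -0.07087264 -0.27681536] 0.3109674366949986
[([419.6, 154.4], [396, 141, 56, 28, 536]), ([141.5, 211.8], [136, 208, 12, 8, 71]), ([154.4, 296.8], [152, 295, 6, 5, 25])]
[([435.9, 153.1], [432, 150, 9, 7, 37]), ([200.4, 325.1], [154, 297, 87, 50, 1858])]
[([317.5, 232.1], [305, 220, 26, 25, 290])]
```

View pics/c4.png

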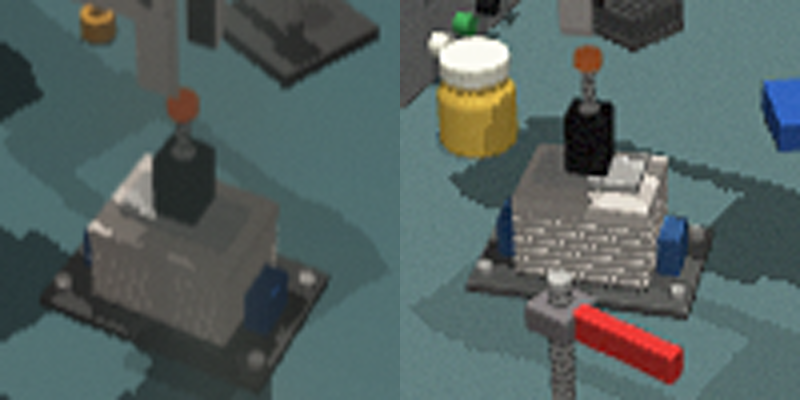

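The gauge sits flat on the sink with its foot down. Finish closing the fingers, then approach the knob.

Call:
servo_tool(steps=[{"x": 0,"y": 0,"z": 0,"ax": 0,"ay": 0,"az": 0,"hand": 0},{"x": 0,"y": 0,"z": 0,"ax": 0,"ay": 0,"az": 0,"hand": 0},{"x": 0,"y": 0,"z": 0.4,"ax": 0,"ay": 0,"az": 0,"hand": 0},{"x": 0,"y": 0,"z": 0.8,"ax": 0,"ay": 0,"az": 0,"hand": 0},{"x": 0,"y": 0,"z": 1.2,"ax": 0,"ay": 0,"az": 0,"hand": 0},{"x": 0,"y": 0,"z": 1.6,"ax": 0,"ay": 0,"az": 0,"hand": 0},{"x": 0,"y": 0,"z": 2.0,"ax": 0,"ay": 0,"az": 0,"hand": 0},{"x": 0,"y": 0,"z": 2.3,"ax": 0,"ay": 0,"az": 0,"hand": 0},{"x": 0,"y": 0,"z": 2.5,"ax": 0,"ay": 0,"az": 0,"hand": 0},{"x": 0,"y": 0,"z": 2.6,"ax": 0,"ay": 0,"az": 0,"hand": 0},{"x": 0,"y": 0,"z": 2.6,"ax": 0,"ay": 0,"az": 0,"hand": 0}])

```text
time: 10.45
tool_pos: [0.5967, -0.0244, 0.1592]
ee_rot: [-3.14, 0.0, 0.199]
ft_force: [-0.9, 0.4, 0.4]
gripper_width: 0.002
```

Call:
servo_tool(steps=[{"x": 0,"y": 0,"z": 0.1,"ax": 0,"ay": 0,"az": 0,"hand": 0},{"x": 0,"y": 0,"z": 0.2,"ax": 0,"ay": 0,"az": 0,"hand": 0},{"x": 0,"y": 0,"z": 0.3,"ax": 0,"ay": 0,"az": 0,"hand": 0},{"x": 0,"y": 0,"z": 0.4,"ax": 0,"ay": 0,"az": 0,"hand": 0},{"x": 0,"y": 0,"z": 0.5,"ax": 0,"ay": 0,"az": 0,"hand": 0},{"x": 0,"y": 0,"z": 0.55,"ax": 0,"ay": 0,"az": 0,"hand": 0}])

```text
time: 11.05
tool_pos: [0.5967, -0.0244, 0.1536]
ee_rot: [-3.14, 0.0, 0.199]
ft_force: [-1.0, 0.6, 2.2]
gripper_width: 0.006
```

Call:
servo_tool(steps=[{"x": 0,"y": 0,"z": 0.05,"ax": 0,"ay": 0,"az": 0,"hand": 0},{"x": 0,"y": 0,"z": 0.1,"ax": 0,"ay": 0,"az": 0,"hand": 0},{"x": 0,"y": 0,"z": 0.12,"ax": 0,"ay": 0,"az": 0,"hand": 0}])

```text
time: 11.35
tool_pos: [0.5967, -0.0244, 0.1523]
ee_rot: [-3.14, 0.0, 0.199]
ft_force: [-1.0, 0.6, 1.8]
gripper_width: 0.005
```

Call:
servo_tool(steps=[{"x": 0,"y": 0,"z": 0.05,"ax": 0,"ay": 0,"az": 0,"hand": 0},{"x": 0,"y": 0,"z": 0.1,"ax": 0,"ay": 0,"az": 0,"hand": 0},{"x": 0,"y": 0,"z": 0.12,"ax": 0,"ay": 0,"az": 0,"hand": 0}])

```text
time: 11.65
tool_pos: [0.5967, -0.0245, 0.151]
ee_rot: [-3.14, 0.0, 0.199]
ft_force: [-1.2, 0.1, 2.8]
gripper_width: 0.006
```

Call:
servo_tool(steps=[{"x": 0,"y": 0,"z": 0.05,"ax": 0,"ay": 0,"az": 0,"hand": 0},{"x": 0,"y": 0,"z": 0.1,"ax": 0,"ay": 0,"az": 0,"hand": 0},{"x": 0,"y": 0,"z": 0.12,"ax": 0,"ay": 0,"az": 0,"hand": 0}])

```text
time: 11.95
tool_pos: [0.5967, -0.0245, 0.1498]
ee_rot: [-3.14, 0.0, 0.199]
ft_force: [-0.6, 0.2, 1.8]
gripper_width: 0.003
```

Call:
servo_tool(steps=[{"x": 0,"y": 0,"z": 0.05,"ax": 0,"ay": 0,"az": 0,"hand": 0},{"x": 0,"y": 0,"z": 0.1,"ax": 0,"ay": 0,"az": 0,"hand": 0},{"x": 0,"y": 0,"z": 0.12,"ax": 0,"ay": 0,"az": 0,"hand": 0}])

```text
time: 12.25
tool_pos: [0.5967, -0.0244, 0.1485]
ee_rot: [-3.14, 0.0, 0.199]
ft_force: [-0.0, -0.5, 2.6]
gripper_width: 0.003
```

Call:
servo_tool(steps=[{"x": 0,"y": 0,"z": 0.05,"ax": 0,"ay": 0,"az": 0,"hand": 0},{"x": 0,"y": 0,"z": 0.1,"ax": 0,"ay": 0,"az": 0,"hand": 0},{"x": 0,"y": 0,"z": 0.12,"ax": 0,"ay": 0,"az": 0,"hand": 0}])

```text
time: 12.55
tool_pos: [0.5967, -0.0244, 0.1472]
ee_rot: [-3.14, 0.0, 0.199]
ft_force: [-0.6, -0.0, 2.4]
gripper_width: 0.006
```

Call:
servo_tool(steps=[{"x": 0,"y": 0,"z": 0.05,"ax": 0,"ay": 0,"az": 0,"hand": 0},{"x": 0,"y": 0,"z": 0.1,"ax": 0,"ay": 0,"az": 0,"hand": 0},{"x": 0,"y": 0,"z": 0.12,"ax": 0,"ay": 0,"az": 0,"hand": 0}])

```text
time: 12.85
tool_pos: [0.5967, -0.0244, 0.1459]
ee_rot: [-3.14, 0.0, 0.199]
ft_force: [-0.6, -0.2, 2.1]
gripper_width: 0.004
```

Call:
servo_tool(steps=[{"x": 0,"y": 0,"z": 0.05,"ax": 0,"ay": 0,"az": 0,"hand": 0},{"x": 0,"y": 0,"z": 0.1,"ax": 0,"ay": 0,"az": 0,"hand": 0},{"x": 0,"y": 0,"z": 0.12,"ax": 0,"ay": 0,"az": 0,"hand": 0}])

```text
time: 13.15
tool_pos: [0.5967, -0.0244, 0.1447]
ee_rot: [-3.14, 0.001, 0.199]
ft_force: [-0.4, 0.1, 2.2]
gripper_width: 0.004
```

Call:
servo_tool(steps=[{"x": 0,"y": 0,"z": 0.05,"ax": 0,"ay": 0,"az": 0,"hand": 0},{"x": 0,"y": 0,"z": 0.1,"ax": 0,"ay": 0,"az": 0,"hand": 0},{"x": 0,"y": 0,"z": 0.12,"ax": 0,"ay": 0,"az": 0,"hand": 0}])

```text
time: 13.45
tool_pos: [0.5967, -0.0244, 0.1434]
ee_rot: [-3.14, 0.001, 0.199]
ft_force: [-1.3, 0.2, 1.9]
gripper_width: 0.006
```

Call:
servo_tool(steps=[{"x": 0,"y": 0,"z": 0.05,"ax": 0,"ay": 0,"az": 0,"hand": 0},{"x": 0,"y": 0,"z": 0.1,"ax": 0,"ay": 0,"az": 0,"hand": 0},{"x": 0,"y": 0,"z": 0.12,"ax": 0,"ay": 0,"az": 0,"hand": 0}])

```text
time: 13.75
tool_pos: [0.5967, -0.0244, 0.1421]
ee_rot: [-3.14, 0.001, 0.199]
ft_force: [-0.2, 0.1, 2.7]
gripper_width: 0.004
```

Call:
servo_tool(steps=[{"x": 0,"y": 0,"z": 0.05,"ax": 0,"ay": 0,"az": 0,"hand": 0},{"x": 0,"y": 0,"z": 0.1,"ax": 0,"ay": 0,"az": 0,"hand": 0},{"x": 0,"y": 0,"z": 0.12,"ax": 0,"ay": 0,"az": 0,"hand": 0}])

```text
time: 14.05
tool_pos: [0.5967, -0.0244, 0.1409]
ee_rot: [-3.14, 0.001, 0.199]
ft_force: [0.2, -0.1, 1.6]
gripper_width: 0.002
```

Call:
servo_tool(steps=[{"x": 0,"y": 0,"z": 0.05,"ax": 0,"ay": 0,"az": 0,"hand": 0},{"x": 0,"y": 0,"z": 0.1,"ax": 0,"ay": 0,"az": 0,"hand": 0},{"x": 0,"y": 0,"z": 0.12,"ax": 0,"ay": 0,"az": 0,"hand": 0}])

```text
time: 14.35
tool_pos: [0.5968, -0.0244, 0.1404]
ee_rot: [-3.141, 0.0, 0.199]
ft_force: [-1.1, -0.8, 7.0]
gripper_width: 0.004
```

Bottom contact at z ≈ 0.1404, with force rising to 7 N. One slightly firmer press will confirm it.

Call:
servo_tool(steps=[{"x": 0,"y": 0,"z": 0.08,"ax": 0,"ay": 0,"az": 0,"hand": 0},{"x": 0,"y": 0,"z": 0.1,"ax": 0,"ay": 0,"az": 0,"hand": 0}])

```text
time: 14.55
tool_pos: [0.5967, -0.0245, 0.1404]
ee_rot: [-3.141, -0.0, 0.199]
ft_force: [-1.5, -0.4, 7.1]
gripper_width: 0.003
```

The rod is bottomed: TCP, and so the knob top, stalled at z = 0.1404 with about 5 N beyond the drag. I'll lift off and go above the pointer. Its top is at about 0.16, so it has to come down, and the closed fingertips can push it to the same measured height.

Call:
servo_tool(steps=[{"x": 0,"y": 0,"z": -1,"ax": 0,"ay": 0,"az": 0,"hand": 0},{"x": 0,"y": 0,"z": -4,"ax": 0,"ay": 0,"az": 0,"hand": 0},{"x": 0,"y": 0,"z": -8,"ax": 0,"ay": 0,"az": 0,"hand": 0},{"x": -1,"y": -3,"z": -10,"ax": 0,"ay": 0,"az": 0,"hand": 0},{"x": -2.5,"y": -7.5,"z": -10,"ax": 0,"ay": 0,"az": 0,"hand": 0},{"x": -4,"y": -12,"z": -10,"ax": 0,"ay": 0,"az": 0,"hand": 0},{"x": -5.5,"y": -16.5,"z": -10,"ax": 0,"ay": 0,"az": 0,"hand": 0},{"x": -7,"y": -21,"z": -10,"ax": 0,"ay": 0,"az": 0,"hand": 0},{"x": -8.5,"y": -25.5,"z": -10,"ax": 0,"ay": 0,"az": 0,"hand": 0},{"x": -9.6,"y": -28.5,"z": -10,"ax": 0,"ay": 0,"az": 0,"hand": 0},{"x": -9.6,"y": -28.5,"z": -10,"ax": 0,"ay": 0,"az": 0,"hand": 0},{"x": -9.6,"y": -28.5,"z": -10,"ax": 0,"ay": 0,"az": 0,"hand": 0},{"x": -9.6,"y": -28.5,"z": -10,"ax": 0,"ay": 0,"az": 0,"hand": 0},{"x": -9.6,"y": -28.5,"z": -10,"ax": 0,"ay": 0,"az": 0,"hand": 0}])

```text
time: 15.95
tool_pos: [0.4471, 0.2349, 0.2405]
ee_rot: [-3.141, -0.001, 0.197]
ft_force: [0.7, 0.8, 0.9]
gripper_width: 0.005
```

```bash
python3 - <<'E'
from h import *
from rig import r
np.set_printoptions(precision=4,suppress=True)
W=snap("wrist","w5");S=snap("scene","s5");D=snap("side","d5"); s=r.read_state(); print(s["time"],s["tool_pos"],s["ee_rot"],s["ft_force"])
for c in (W,S,D): print("red",[b for b in blobs(mask(c,(0,150,60),(5,255,255)),15)])
o=[blobs(mask(c,(4,150,90),(14,255,255)),8) for c in (S,D)];print(o)
T=s["tool_pos"];print("tcp px",proj(W,T),"below",proj(W,(T[0],T[1],.16)))
def crop(c,x,y,w,h,s): return cv2.resize(c["img"][y:y+h,x:x+w,::-1],(w*s,h*s),interpolation=cv2.INTER_CUBIC)
cv2.imwrite("pics/c5.png",np.hstack([crop(W,200,100,200,300,2),crop(D,270,160,100,150,4)]))
E
```

```text
16.1 [0.4469 0.2351 0.2404] [-3.141  -0.0004  0.1973] [-0.285  -0.8219 -0.0785]
red [([324.5, 194.9], [304, 161, 42, 70, 939])]
red [([30.9, 10.8], [0, 0, 56, 24, 178]), ([338.4, 116.2], [336, 114, 7, 6, 20]), ([3.9, 394.2], [0, 384, 14, 16, 105])]
red [([436.1, 101.8], [385, 74, 91, 82, 1819]), ([384.2, 127.0], [381, 109, 16, 35, 68]), ([296.3, 155.8], [294, 154, 6, 5, 22]), ([326.9, 245.9], [314, 236, 27, 20, 231])]
[[([420.2, 158.5], [395, 141, 57, 35, 954]), ([441.5, 150.5], [437, 149, 10, 4, 18]), ([315.1, 192.4], [312, 189, 8, 8, 43]), ([142.1, 213.4], [136, 208, 13, 12, 127]), ([154.8, 297.0], [152, 294, 7, 7, 33])], [([435.4, 153.3], [431, 150, 10, 8, 64]), ([202.7, 324.2], [154, 297, 88, 51, 2356])]]
tcp px [315.5417 246.1088] below [316.2065 209.933 ]
```

View pics/c5.png

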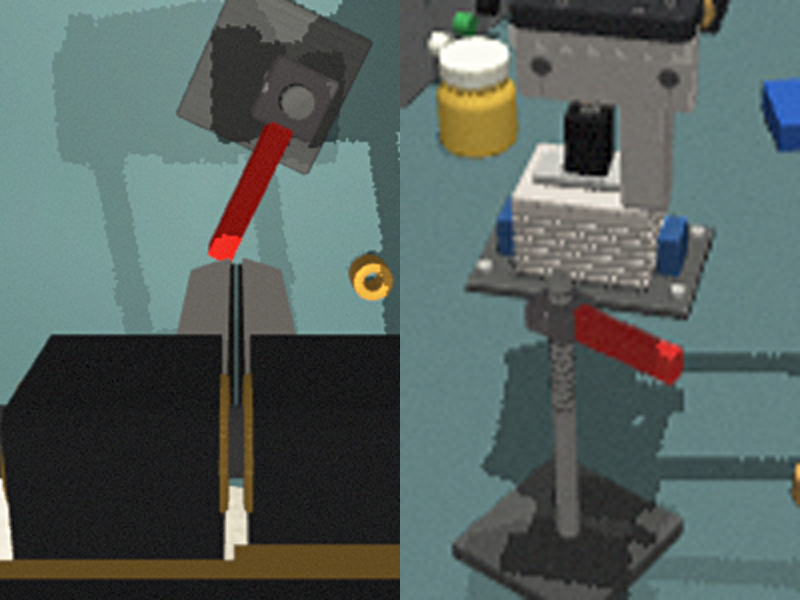

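The crop shows the TCP directly over the pointer's centreline, about 57 mm out (the point below the TCP projects to wrist (316,210)). Push down.

Call:
servo_tool(steps=[{"x": 0,"y": 0,"z": 2,"ax": 0,"ay": 0,"az": 0,"hand": 0},{"x": 0,"y": 0,"z": 4,"ax": 0,"ay": 0,"az": 0,"hand": 0},{"x": 0,"y": 0,"z": 6,"ax": 0,"ay": 0,"az": 0,"hand": 0},{"x": 0,"y": 0,"z": 7,"ax": 0,"ay": 0,"az": 0,"hand": 0},{"x": 0,"y": 0,"z": 7.3,"ax": 0,"ay": 0,"az": 0,"hand": 0},{"x": 0,"y": 0,"z": 7.6,"ax": 0,"ay": 0,"az": 0,"hand": 0},{"x": 0,"y": 0,"z": 7.8,"ax": 0,"ay": 0,"az": 0,"hand": 0},{"x": 0,"y": 0,"z": 8.0,"ax": 0,"ay": 0,"az": 0,"hand": 0},{"x": 0,"y": 0,"z": 8.2,"ax": 0,"ay": 0,"az": 0,"hand": 0},{"x": 0,"y": 0,"z": 8.4,"ax": 0,"ay": 0,"az": 0,"hand": 0},{"x": 0,"y": 0,"z": 8.6,"ax": 0,"ay": 0,"az": 0,"hand": 0}])

```text
time: 17.2
tool_pos: [0.4472, 0.2351, 0.1546]
ee_rot: [-3.141, -0.001, 0.197]
ft_force: [0.9, -0.8, 2.3]
gripper_width: 0.006
```

The contact force of about 2 N shows it's pushing the pointer. Continue to 0.1404.

Call:
servo_tool(steps=[{"x": 0,"y": 0,"z": 0.2,"ax": 0,"ay": 0,"az": 0,"hand": 0},{"x": 0,"y": 0,"z": 0.4,"ax": 0,"ay": 0,"az": 0,"hand": 0},{"x": 0,"y": 0,"z": 0.6,"ax": 0,"ay": 0,"az": 0,"hand": 0},{"x": 0,"y": 0,"z": 0.8,"ax": 0,"ay": 0,"az": 0,"hand": 0},{"x": 0,"y": 0,"z": 1.0,"ax": 0,"ay": 0,"az": 0,"hand": 0},{"x": 0,"y": 0,"z": 1.15,"ax": 0,"ay": 0,"az": 0,"hand": 0},{"x": 0,"y": 0,"z": 1.25,"ax": 0,"ay": 0,"az": 0,"hand": 0},{"x": 0,"y": 0,"z": 1.3,"ax": 0,"ay": 0,"az": 0,"hand": 0},{"x": 0,"y": 0,"z": 1.33,"ax": 0,"ay": 0,"az": 0,"hand": 0},{"x": 0,"y": 0,"z": 1.35,"ax": 0,"ay": 0,"az": 0,"hand": 0},{"x": 0,"y": 0,"z": 1.35,"ax": 0,"ay": 0,"az": 0,"hand": 0}])

```text
time: 18.3
tool_pos: [0.4473, 0.2352, 0.1411]
ee_rot: [-3.141, -0.001, 0.197]
ft_force: [0.7, -0.7, -0.2]
gripper_width: 0.004
```

Call:
servo_tool(steps=[{"x": 0,"y": 0,"z": 0.05,"ax": 0,"ay": 0,"az": 0,"hand": 0},{"x": 0,"y": 0,"z": 0.08,"ax": 0,"ay": 0,"az": 0,"hand": 0}])

```text
time: 18.5
tool_pos: [0.4474, 0.2353, 0.1403]
ee_rot: [-3.141, -0.002, 0.197]
ft_force: [-0.4, -0.2, 1.5]
gripper_width: 0.005
```

```bash
python3 - <<'E'
from h import *
from rig import r
np.set_printoptions(precision=4,suppress=True)
S=snap("scene","s6");D=snap("side","d6"); s=r.read_state(); print(s["time"],s["tool_pos"],s["ft_force"])
def crop(c,x,y,w,h,s): return cv2.resize(c["img"][y:y+h,x:x+w,::-1],(w*s,h*s),interpolation=cv2.INTER_CUBIC)
cv2.imwrite("pics/c6.png",np.hstack([crop(S,300,90,66,100,6)[:, :396],crop(D,280,200,66,100,6)]))
E
```

```text
18.6 [0.4474 0.2353 0.1402] [-1.0337 -1.2835  0.6888]
```

View pics/c6.png

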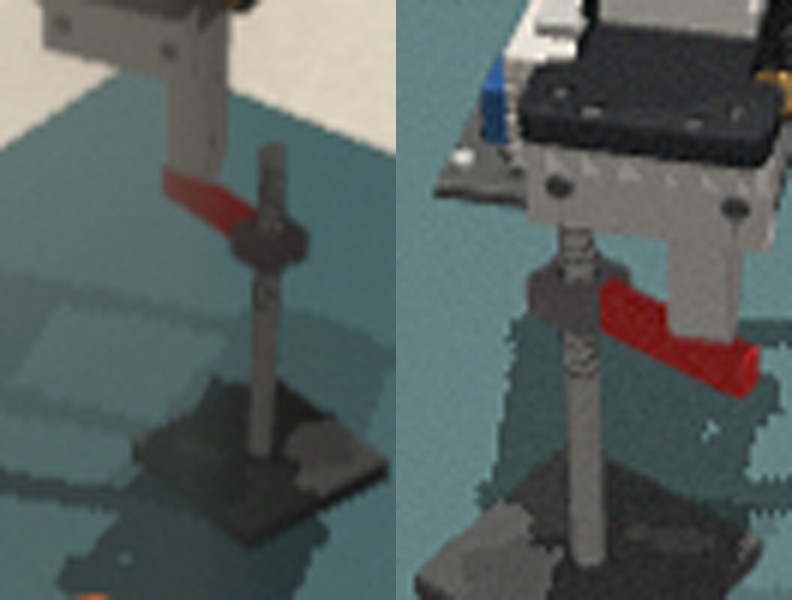

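Both views show the fingertips resting on the pointer at z ≈ 0.1402, level with the recorded knob height. Retract upward and aside, then check.

Call:
servo_tool(steps=[{"x": 0,"y": 0,"z": -0.5,"ax": 0,"ay": 0,"az": 0,"hand": 0},{"x": 0,"y": 0,"z": -3,"ax": 0,"ay": 0,"az": 0,"hand": 0},{"x": 0,"y": 0,"z": -7,"ax": 0,"ay": 0,"az": 0,"hand": 0},{"x": 0,"y": 0,"z": -10,"ax": 0,"ay": 0,"az": 0,"hand": 0},{"x": -3,"y": 0,"z": -12,"ax": 0,"ay": 0,"az": 0,"hand": 0},{"x": -7,"y": 0,"z": -14,"ax": 0,"ay": 0,"az": 0,"hand": 0},{"x": -10,"y": -3,"z": -15,"ax": 0,"ay": 0,"az": 0,"hand": 0},{"x": -12,"y": -6,"z": -15,"ax": 0,"ay": 0,"az": 0,"hand": 0},{"x": -12,"y": -8,"z": -15,"ax": 0,"ay": 0,"az": 0,"hand": 0},{"x": -12,"y": -8,"z": -15,"ax": 0,"ay": 0,"az": 0,"hand": 0},{"x": -12,"y": -8,"z": -15,"ax": 0,"ay": 0,"az": 0,"hand": 0}])

```text
time: 19.7
tool_pos: [0.3138, 0.29, 0.2902]
ee_rot: [-3.141, -0.002, 0.199]
ft_force: [-0.7, 0.3, -0.2]
gripper_width: 0.005
```

```bash
python3 - <<'E'
from h import *
from rig import r
np.set_printoptions(precision=4,suppress=True)
S=snap("scene","s7");D=snap("side","d7"); s=r.read_state(); print(s["time"],s["tool_pos"],s["ft_force"])
kb=[[b for b in blobs(mask(c,(3,130,70),(15,255,255)),6) if abs(b[0][0]-x)<25 and abs(b[0][1]-y)<25] for c,x,y in ((S,316,190),(D,318,180))];print("knob blobs",kb)
if kb[0] and kb[1]: print("knob centre",tri(S,kb[0][0][0],D,kb[1][0][0]))
def crop(c,x,y,w,h,s): return cv2.resize(c["img"][y:y+h,x:x+w,::-1],(w*s,h*s),interpolation=cv2.INTER_CUBIC)
cv2.imwrite("pics/c7.png",np.hstack([crop(S,280,90,98,145,4),crop(D,270,160,98,145,4)]))
for p in ((.4453,.236,.1404),(.5967,-.0244,.1404)): print(proj(S,p),proj(D,p))
E
```

```text
19.8 [0.3142 0.2894 0.29  ] [ 0.6333 -0.0378  0.0629]
knob blobs [[([315.3, 192.9], [312, 190, 8, 7, 47])], [([316.5, 182.2], [314, 179, 6, 7, 39])]]
knob centre (array([ 0.5962, -0.0245,  0.1345]), np.float64(0.0037437076115328116))
[331.2003 117.8355] [330.9483 255.5574]
[314.6772 190.8448] [315.5267 180.302 ]
```

View pics/c7.png

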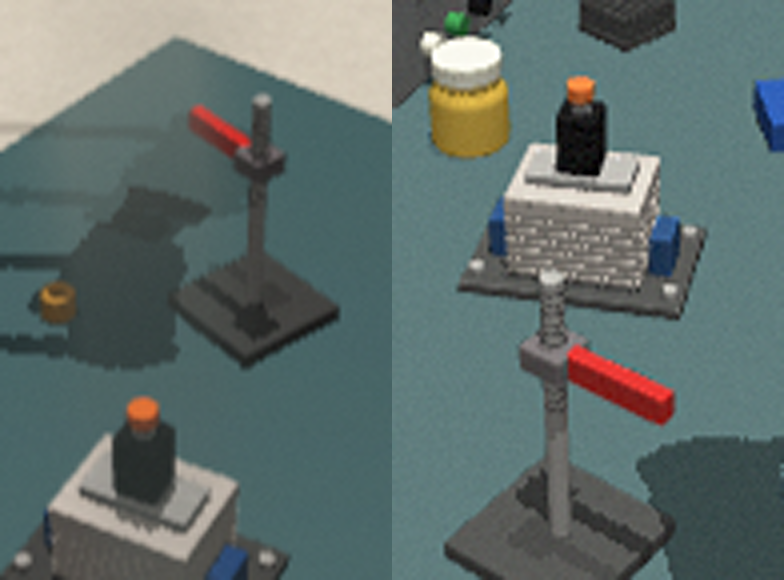

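The final view shows the gauge flat on the sink with its rod down. The knob centre triangulates to z ≈ 0.1345, so its top is at about 0.1395. The pointer's top face sits at the expected pixel, side (331,255). Handing in.

```bash
python3 -c "
from rig import r
print(r.close_job(), r.read_state()['time'])"
```

```text
the job is handed in; nothing more can be done
the job is handed in; nothing more can be done
```

The gauge is seated in the heat sink's bore, its rod is down on the bottom, and the red pointer is set level with the knob. The job was handed in at about 20 s of the 64 s allowed.

- **Gauge:** I took the middle-sized gauge from the blue rest. It stopped at the height expected for fully home under about 8 N, and the later views show the foot flat on the top face.
- **Rod:** I pushed it down with closed fingertips. It stalled with the knob's top at z = 0.1404 m, a bore depth of about 29.6 mm, at about 7 N on the wrist sensor, or about 5 N beyond the drag.
- **Pointer:** I pushed it down with the same fingertips to z = 0.1402–0.1403 m, about 0.2 mm from the knob height, and then backed the arm away.

**Last checks:** Triangulating the knob from the cameras puts its top at about 0.1395 m, which agrees within the 2 mm calibration. The pointer's top face is where it should be in the side view. I did not triangulate the pointer's final height separately.

**Failed or disagreed:** The first move call was refused because it left out fields. One force reading during the pointer push was about 0 N, but the pictures showed the fingertips on the pointer. No bystander was touched as far as the views show, though I didn't compare each one's position before and after.

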